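# Unpin, unlatch and hold up the nozzle arm

### The arm

A 7-joint arm with a two-finger parallel gripper is mounted at the origin on the work surface. World frame = base frame: x ahead of the robot, y to its left, z up, the work surface at z = 0. Lengths are in m, angles in rad, forces in N, time in s.
With the tool pointing down it reaches from about 0.35 to 0.9 m from the base axis. Payload 8.1 kg.
Tool frame: the origin (TCP) lies at the very end of the fingers, on their centre line; the grasp point (between the pads) lies 19 mm behind it (env.grip_point_offset is the distance from the TCP to the grasp point, in m); z points along the fingers, y is the direction in which the jaws open and shut (so a half turn about z gives the same grasp; the last joint's range is limited). The gripper opens to 92 mm and grips with 3 to 60 N. Pads are 19 mm wide; open, the fingers measure 130 mm over their backs; the gripper's body (75 mm by 190 mm) begins 47 mm behind the grasp point.
Start: joints at [-1.364, 0.434, 0.025, 1.573, -0.012, 1.134, -0.075], TCP at [0.191, 0.595, 0.227] pointing down, gripper open.
Joint ranges: [-2.62, 2.62], [-0.44, 2.09], [-1.27, 1.32], [0.08, 2.57], [-1.32, 4.46], [0.12, 2], [-2.74, 2.74]. Speed limits (rad/s): [2.22, 2.22, 3.01, 3.01, 3.14, 3.14, 3.14].

### API

Orientations are given as a unit quaternion [w, x, y, z].
In Python, from workcell import env, imaging gives the robot as it stands. The module is installed in compiled form; this text tells all that it offers.
- The arm moves only by the tool carry_out, never from a script. Its argument "moves" is a list of rows, each an object of numbers: "tx", "ty", "tz": the shift along the tool's x, y, z in units of 50 mm (1.0 is 50 mm); "twist": the turn about the tool's z in units of 5 degrees (1.0 is 5 degrees); "gripper": the gripper's target within -1 to 1 (fully open at 1, half-way at 0, shut at -1). A call has 1 to 20 rows; each row shifts and turns the commanded pose from where the row before left it, along the tool's axes as they then stand; what a row does not reach is not made up. A row lasts 1/10 s, in which the tool goes at most 50 mm and 8.59 degrees, less where a joint would pass 70% of its speed; a pose out of reach is approached as far as the arm can. A call is refused whole if a number of a shift passes 1 or a number of a turn 1, either way. A call with a gripper value outside its range is refused whole. The fingers move at their own pace and stop on an object; "newtons" is the grip in N (left out, the last holds). Time passes only in rows, so rows that do not move let the fingers close. It gives the time, the measured TCP pose, the force and the opening at its end, in the units of the state.
- env.observe(): the state, without advancing time (a new reading comes with each control period).
- imaging.snapshot(name): name is "scene" or "top" or "wrist"; returns the picture (400x640x3 uint8, red, green, blue); there is no depth.
- imaging.camera_params(name): a dict with "mtx" (3x3 intrinsics, pixels), "k1" (the pictures are not rectified: a ray, as slopes to the right and down, at radius r is drawn at 1 + k1 r^2 times it, then the intrinsics apply), "eye" and "rotation" of the camera in the world; the wrist camera has in their place "tool_from_camera" (4x4, takes a point from camera to tool coordinates, whose origin is the TCP and whose axes are the flange's). Camera axes: x right, y down, z forward; pixel columns grow to the right and rows downward; lengths in m; the calibration is good to about 2 mm. A picture is of the moment at which its call begins: read the wrist's pose just before it. camera_params takes no time and is no camera call.
- env.job_done(): hands the job in, once; it reports no verdict.
The state is a dict: "clock": time; "joints": joint angles; "joint_vel": joint speeds; "joint_torque": joint torques, N m; "ee_pos": TCP position; "eef_rot": TCP orientation; "contact_force": force on the tool from outside, world axes, zero at the start; "ft_torque": the same for the moment, N m; "finger_gap": finger opening in m.
Only numpy, scipy, OpenCV 4.12 (cv2) and the standard library are available. Lean on these libraries where they do the work, as an engineer would, in place of code of your own. Each camera call takes 0.05 s, during which the arm holds its last target. There are 200 camera calls.

### The job

On the spray-test rig, draw the steel locking pin up out of its bore and park it upright in the notch of the separate white bracket, hanging by its flange with the shank fully in the notch. Then pull the latch tab sideways against its spring, away from the arm, and with the latch pulled lift the nozzle arm off its ball until its coupler end is about 9 cm higher than when seated (between 7 and 11 cm). Finish still holding the arm there, steady in the gripper, and leave the other things on the desk where they are.

Things in the scene. Friction and masses are not known exactly. Their poses are not given: they have to be found in the camera images.
- rig: Rig on a white base plate 380 x 260 x 10 mm fixed to the desk; origin under its centre, x along the nozzle arm from coupler to pivot, y towards the latch tab, z up. In its frame (mm): ball centre (-120, 0, 64), pin bore (-120, -90), tab (-120, 101), pivot (160, 0, 78). Under the arm a bowl with a 95 mm high tank at (20, 85); the arm bears an upright nozzle at x = 20, 124 high.
- ball_top (a point): Top of the steel ball (28 mm diameter) on which the coupler sits, 78 mm above the desk; fixed to the rig.
- pivot (a point): Centre of the arm's hinge, 78 mm above the desk, fixed to the rig; the hinge axis is the rig's y axis. Ball, pin and tab lie 280 mm from it along the rig's -x. The post there is 100 mm high.
- coupler (a point): Top centre of the coupler, a white hood 56 x 50 mm at the near end of the nozzle arm, over the ball; 96 mm above the desk when seated. Moves with the arm.
- boom (a joint): Angle of the nozzle arm about its hinge: 0 seated on the ball, positive raised, stop at 0.6 rad. The coupler rises about 280 mm x sin(angle). The arm weighs about 0.5 kg (some 3 N felt at the coupler) and falls back when let go. It rises only 2 or 3 mm while the latch is home.
- latch (a joint): Sliding latch plate under the ball, carried by the arm: 0 home, positive (m) pulled along the rig's +y, away from the arm; stop at 18 mm. Spring: 4 N at home, 8.5 N at the stop; it slides home when let go. It frees the ball from about 7 mm; pull it some 15 mm (at least 10) before lifting. The pin in its bore blocks it.
- tab_grip (a point): Grip point of the latch tab: aluminium plate 12 mm thick (rig's y), 30 mm wide (x), top 125 mm above the desk, rising from the latch plate (top face 50 mm). This point: mid-plate, 103 mm above the desk when seated, 76 mm from the coupler's side. Moves and tilts with the arm. Gripped on its broad faces (fingers closing along rig y) it can be pulled and lifted, swivelling between the fingers.
- pin_head (a point): Centre of the steel pin's upright round grip, 20 mm diameter, 40 mm tall, half-way up; 79 mm above the desk at the start. Below: a flange 26 mm diameter, 5 mm thick, its underside 25 mm below this point, then a shank 10 mm diameter, 42 mm long, chamfered at the foot. z points up the pin. About 0.12 kg.
- pin_flange (a point): Centre of the underside of the pin's flange, where the shank begins.
- bore (a point): Mouth of the pin's bore in the rig, 40 mm above the desk; 12 mm wide, 28 mm deep. The pin stands on its floor, passing also through the latch plate above it (top face 50 mm), so it must rise 42 mm to come clear.
- notch (a point): Place for the pin's axis in the notch of the white bracket (fixed, foot 70 x 80 mm), at the top face of its plate, 68 mm above the desk. Plate 8 mm thick, 60 mm wide, on two side legs, free below. Notch 15 mm wide, open to this point's -x, flared mouth 37 mm before this point, end 9 mm beyond it. Bring the shank in along +x, then lower the flange onto the plate. Left or right of the rig.
- tray: Loose grey divided tray 90 x 120 x 30 mm, on the other side of the rig from the bracket; leave alone. Origin under its centre.
- screwdriver: Loose screwdriver lying on the desk; leave alone.
- wrench: Loose wrench lying on the desk; leave alone.
- mug: White mug 80 mm wide, 90 mm tall; leave alone.
- bottle: White plastic bottle 60 mm wide, 130 mm tall; leave alone.
- nozzle: Spare aluminium nozzle 24 mm wide, 45 mm tall, standing loose on the rig's base plate; leave alone.
- collar: Steel collar 28 mm wide, 10 mm tall, lying loose on the rig's base plate; leave alone.
- swing_arm: The nozzle arm with coupler, latch and tab (white beam 30 mm wide, 20 mm high, 280 mm from pivot to coupler). Origin on the hinge; its x axis points from coupler to pivot, tilting with the arm.
Not all that is in view belongs to the job. What is shaped like the part that bears notch but green or yellow is not meant.

How it is judged:
By the outcome, as a careful person would: the job done as asked, in the order asked, and still so for the second after the job is handed in, while the arm keeps its last pose, push and grip.
It also fails if it takes over 56 s, if anything falls off the work surface, if the arm or the gripper's body presses on something with over 40 N, if the wrist force passes 120 N, or if a joint passes its speed limit or range.

## Working session

There is one attempt and no reset: what is moved stays moved. The work goes in short steps, Python scripts to look and compute and a tool call to move; the robot and the scene stay as the last step left them, time stands still between calls to the robot, and variables do not carry over. Pictures are saved under pics/ and viewed, about 8 in all and at most 12, crops included, and the job is handed in when it is done.

Besides the shell and the picture viewer there is one more tool, called by a JSON object that holds its "name" and its "arguments", one argument or row to a line. carry_out: Moves the arm, as the interface text tells. Its arguments: {"type":"object","properties":{"moves":{"type":"array"},"newtons":{"type":"number"}},"required":["moves"]}

```bash
mkdir -p pics; cat > h.py <<'E'
import numpy as np, cv2
from workcell import env, imaging
from scipy.spatial.transform import Rotation as R
def rot(q): return R.from_quat([q[1],q[2],q[3],q[0]]).as_matrix()
def cam(name,st=None):
    p=imaging.camera_params(name); K=np.array(p["mtx"])
    if name=="wrist":
        T=np.array(p["tool_from_camera"]); Rt=rot(st["eef_rot"])
        return K,p["k1"],Rt@T[:3,3]+np.array(st["ee_pos"]),Rt@T[:3,:3]
    return K,p["k1"],np.array(p["eye"]),np.array(p["rotation"])
def ray(c,u,v):
    K,k1,e,Rm=c
    d=np.array([(u-K[0,2])/K[0,0],(v-K[1,2])/K[1,1]]); s=d.copy()
    for _ in range(20): s=d/(1+k1*(s@s))
    return e,Rm@np.array([s[0],s[1],1])
def onz(c,u,v,z):
    e,d=ray(c,u,v); return e+d*(z-e[2])/d[2]
def proj(c,P):
    K,k1,e,Rm=c; q=Rm.T@(np.array(P)-e); s=q[:2]/q[2]; s=s*(1+k1*(s@s))
    return np.array([K[0,0]*s[0]+K[0,2],K[1,1]*s[1]+K[1,2]])
def snap(name,f):
    st=env.observe(); im=imaging.snapshot(name); cv2.imwrite(f"pics/{f}.png",im[:,:,::-1]); return cam(name,st),im,st
E
python3 - <<'E'
from h import *
for n in("top","scene"):
    c,im,st=snap(n,n+"0"); print(n,c)
print(st)
a=cv2.imread("pics/top0.png");b=cv2.imread("pics/scene0.png")
E
```

```text
top (array([[368.13197502,   0.        , 318.75550625],
       [  0.        , 368.13197502, 200.80264279],
       [  0.        ,   0.        ,   1.        ]]), -0.029035552483792387, array([0.38257617, 0.03369324, 1.26223924]), array([-0.04370843,  0.71416607, -0.69800922,  0.02897453]))
scene (array([[361.28484337,   0.        , 317.61413655],
       [  0.        , 361.28484337, 196.04095937],
       [  0.        ,   0.        ,   1.        ]]), -0.04877322153139522, array([ 1.26589086, -0.2662361 ,  0.64912611]), array([-0.385568  ,  0.73279074,  0.49148521, -0.26980981]))
{'clock': 0.05, 'joints': array([-1.36358494,  0.4352209 ,  0.02495338,  1.57406147, -0.01158058,
        1.1339827 , -0.07515418]), 'joint_vel': array([ 9.93947132e-04,  1.60004630e-06,  1.62516926e-04, -6.38757884e-04,
        2.96415471e-04, -3.50226001e-04, -9.74576646e-04]), 'joint_torque': array([ 3.46660323e-03, -6.69762969e+01,  9.89231765e-01, -3.15501523e+01,
       -6.05619745e-02,  3.72879335e-02,  4.99202292e-05]), 'ee_pos': array([0.19044874, 0.59476457, 0.22595981]), 'eef_rot': array([-4.39165755e-05,  1.54335097e-01,  9.88018266e-01, -7.62650782e-04]), 'contact_force': array([ 0.0800395 , -0.19627013, -0.05462335]), 'ft_torque': array([ 0.00251974, -0.0202679 ,  0.04809271]), 'finger_gap': 0.09209600132374302}
```

Rotation is a quaternion; fix that and view.

```bash
sed -i 's/np.array(p\["rotation"\])$/rot(p["rotation"])/' h.py; python3 -c "
from h import *
print(onz(cam('top'),320,200,0),onz(cam('top'),420,200,0),onz(cam('scene'),320,200,0))
a=cv2.imread('pics/top0.png');cv2.imwrite('pics/top0b.png',cv2.resize(a,(800,500),interpolation=cv2.INTER_CUBIC))
a=cv2.imread('pics/scene0.png');cv2.imwrite('pics/scene0b.png',cv2.resize(a,(800,500),interpolation=cv2.INTER_CUBIC))"
```

```text
[0.51542366 0.05736749 0.        ] [ 0.52293077 -0.28634664  0.        ] [0.38741874 0.08176569 0.        ]
```

View pics/top0b.png

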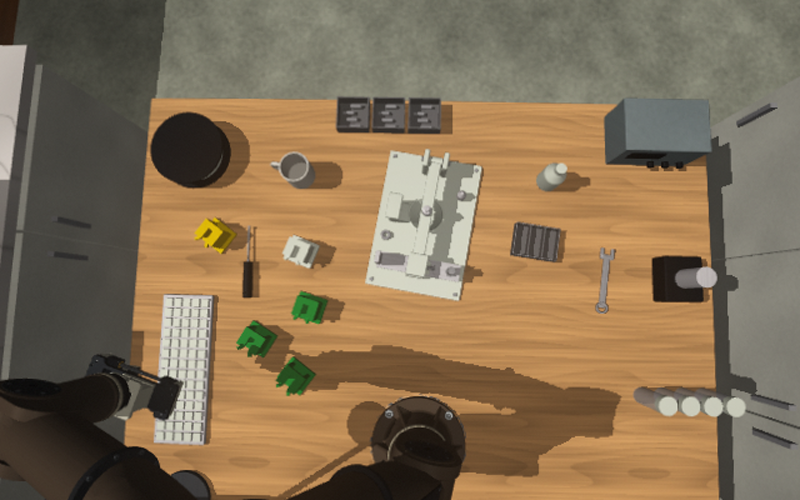

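View pics/scene0b.png

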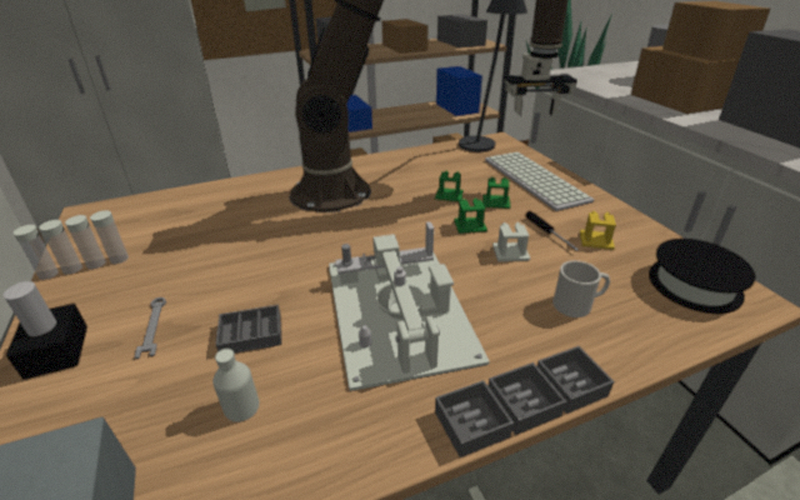

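Top view at 800 px: the rig's coupler is near (415,265), pivot post (432,165), tab on the left at (382,258) and pin on the right at (452,271). Bracket candidates are white (300,252), yellow (215,235) and green (310,307), (257,340), (295,376). I choose the white one. Next, a close crop.

```bash
python3 -c "
from h import *
a=cv2.imread('pics/top0.png')[112:247,215:400];cv2.imwrite('pics/top0c.png',cv2.resize(a,None,fx=4.3,fy=4.3,interpolation=cv2.INTER_CUBIC))
"
```

```text
(no output)
```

View pics/top0c.png

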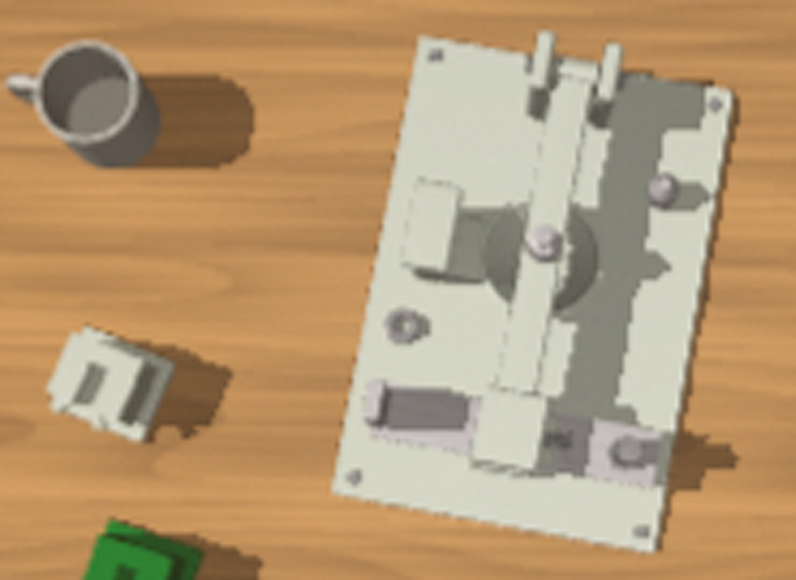

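```bash
cat > rig.py <<'E'
from h import *
def fit(src,dst):
    s=src.mean(0);d=dst.mean(0);A=src-s;B=dst-d
    th=np.arctan2((A[:,0]*B[:,1]-A[:,1]*B[:,0]).sum(),(A*B).sum())
    Rm=np.array([[np.cos(th),-np.sin(th)],[np.sin(th),np.cos(th)]]); return th,Rm,d-Rm@s
E
python3 - <<'E'
from rig import *
c=cam('top')
f=lambda x,y,z:onz(c,x/4.3+215,y/4.3+112,z)[:2]
px=[(420,38),(733,90),(657,552),(333,492)]
dst=np.array([f(*p,.01) for p in px]);src=np.array([(190,130),(190,-130),(-190,-130),(-190,130)])/1000
th,Rm,t=fit(src,dst);print("rig",th,t,np.abs(src@Rm.T+t-dst).max())
for n,p in dict(pin=(-120,-90),tab=(-120,101),coup=(-120,0),piv=(160,0)).items(): print(n,Rm@np.array(p)/1000+t)
print("pin img",f(630,448,.099),"tab",f(375,400,.125),"coup",f(510,430,.096))
for p in [(92,328),(172,360),(148,440),(52,405),(98,365),(78,400),(88,382)]: print("br",p,f(*p,.068))
E
```

```text
rig -0.15579017661400052 [ 0.58741227 -0.0085954 ] 0.0025222476745111466
pin [ 0.45490109 -0.07888614]
tab [0.48453679 0.10980071]
coup [0.46886556 0.01002389]
piv [ 0.74547454 -0.03342112]
pin img [ 0.45648297 -0.07677318] tab [0.48537979 0.10989758] coup [0.46798208 0.01149911]
br (92, 328) [0.54106473 0.33228278]
br (172, 360) [0.51772875 0.26964784]
br (148, 440) [0.45621741 0.28541912]
br (52, 405) [0.4812322  0.36022188]
br (98, 365) [0.51266819 0.32631609]
br (78, 400) [0.48550255 0.34042212]
br (88, 382) [0.49945591 0.33339258]
```

```bash
cat > go.py <<'E'
import sys
from h import *
# usage: go.py x y z yaw_deg(of jaw axis, mod 180)
st=env.observe(); Rt=rot(st["eef_rot"]); p=np.array(st["ee_pos"])
ang=np.degrees(np.arctan2(Rt[1,1],Rt[0,1]))
print("p",p.round(4),"jaw",ang.round(2),"z",Rt[:,2].round(3),"gap",round(st["finger_gap"],4),"F",np.round(st["contact_force"],1),"t",st["clock"],"j",st["joints"].round(2))
if len(sys.argv)>3:
    d=np.array(list(map(float,sys.argv[1:4])))-p
    print("units before twist",(Rt.T@d/0.05).round(3))
    if len(sys.argv)>4:
        t=(float(sys.argv[4])-ang+90)%180-90
        R2=R.from_rotvec([0,0,np.radians(t)]).as_matrix()@Rt
        print("twist units",(-t/5).round(2),"shift after",(R2.T@d/0.05).round(3))
E
python3 go.py .43 .33 .27 81.1; python3 -c "
from h import *;print(np.array(imaging.camera_params('wrist')['tool_from_camera']).round(3),imaging.camera_params('wrist')['mtx'])"
```

```text
p [0.1904 0.5948 0.226 ] jaw 72.25 z [-0.    -0.001 -1.   ] gap 0.0917 F [ 0.1  0.3 -0.2] t 0.1 j [-1.36  0.44  0.02  1.57 -0.01  1.13 -0.08]
units before twist [-6.178 -3.584 -0.873]
twist units -1.77 shift after [-5.553 -4.492 -0.872]
[[-0.    -0.953 -0.304  0.082]
 [ 1.    -0.     0.     0.001]
 [-0.    -0.304  0.953 -0.158]
 [ 0.     0.     0.     1.   ]] [[339.51261425   0.         319.18123772]
 [  0.         339.51261425 198.33096818]
 [  0.           0.           1.        ]]
```

{"name": "carry_out", "arguments": {
  "moves": [
    {"tx": -0.5, "ty": -0.4, "twist": -0.9},
    {"tx": -0.6, "ty": -0.5, "twist": -0.87},
    {"tx": -0.6, "ty": -0.5},
    {"tx": -0.6, "ty": -0.5},
    {"tx": -0.6, "ty": -0.5},
    {"tx": -0.6, "ty": -0.5},
    {"tx": -0.6, "ty": -0.5},
    {"tx": -0.6, "ty": -0.5},
    {"tx": -0.6, "ty": -0.4},
    {"tx": -0.6, "ty": -0.3},
    {"tx": -0.2},
    {}
  ]
}}

```text
invalid input
```

```bash
python3 go.py .46 .32 .22 81.1; python3 -c "
from h import *
c,im,st=snap('wrist','w1')
print(proj(c,[.5,.333,.068]))"
```

```text
p [0.1904 0.5948 0.226 ] jaw 72.25 z [-0.    -0.001 -1.   ] gap 0.0917 F [ 0.1  0.3 -0.2] t 0.1 j [-1.36  0.44  0.02  1.57 -0.01  1.13 -0.08]
units before twist [-6.81  -3.59   0.127]
twist units -1.77 shift after [-6.176 -4.595  0.128]
[203.87910238 449.23957642]
```

View pics/w1.png

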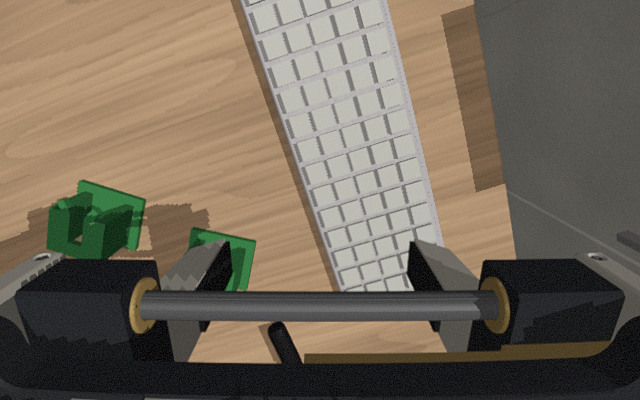

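The wrist view shows green brackets (95,220), (220,260) and the keyboard. The gripper hides everything below row 250, so I must look with the target on the robot side of the TCP. The move was refused, so I'll try rows with all keys.

```bash
python3 -c "
from h import *
c=cam('wrist',env.observe())
for v in(100,150,200,240): 
  for z in (0.,.068): print(v,z,onz(c,320,v,z)-env.observe()['ee_pos'])"; python3 go.py .57 .32 .22 81.1
```

```text
100 0.0 [-0.06786317  0.02355595 -0.22611212]
100 0.068 [-0.06955068  0.02401016 -0.15811212]
150 0.0 [-0.01547458  0.00679891 -0.22611212]
150 0.068 [-0.02643553  0.01021933 -0.15811212]
200 0.0 [ 0.04146488 -0.01141127 -0.22611212]
200 0.068 [ 0.02042493 -0.00476743 -0.15811212]
240 0.0 [ 0.0910198  -0.02725792 -0.22611212]
240 0.068 [ 0.061208   -0.01780902 -0.15811212]
p [0.1905 0.5949 0.2261] jaw 72.25 z [-0.    -0.001 -1.   ] gap 0.0917 F [-0.5  0.   0. ] t 0.15 j [-1.36  0.44  0.03  1.57 -0.01  1.13 -0.08]
units before twist [-8.905 -2.921  0.127]
twist units -1.77 shift after [-8.349 -4.256  0.129]
```

{"name": "carry_out", "arguments": {
  "moves": [
    {"tx": 0, "ty": 0, "tz": 0, "twist": -0.87, "gripper": 1},
    {"tx": 0, "ty": 0, "tz": 0, "twist": -0.9, "gripper": 1}
  ],
  "newtons": 25
}}

```text
clock: 0.35
ee_pos: [0.1904, 0.5951, 0.2264]
eef_rot: [-0.0, 0.076, 0.997, -0.0]
contact_force: [-0.5, -0.6, -0.1]
finger_gap: 0.0916
```

{"name": "carry_out", "arguments": {
  "moves": [
    {"tx": -0.4, "ty": -0.3, "tz": 0, "twist": 0, "gripper": 1},
    {"tx": -0.7, "ty": -0.45, "tz": 0, "twist": 0, "gripper": 1},
    {"tx": -0.7, "ty": -0.45, "tz": 0, "twist": 0, "gripper": 1},
    {"tx": -0.7, "ty": -0.45, "tz": 0, "twist": 0, "gripper": 1},
    {"tx": -0.7, "ty": -0.45, "tz": 0, "twist": 0, "gripper": 1},
    {"tx": -0.7, "ty": -0.45, "tz": 0, "twist": 0, "gripper": 1},
    {"tx": -0.7, "ty": -0.45, "tz": 0, "twist": 0, "gripper": 1},
    {"tx": -0.7, "ty": -0.45, "tz": 0, "twist": 0, "gripper": 1},
    {"tx": -0.7, "ty": -0.45, "tz": 0, "twist": 0, "gripper": 1},
    {"tx": -0.7, "ty": -0.35, "tz": 0, "twist": 0, "gripper": 1},
    {"tx": -0.5, "ty": -0.2, "tz": 0, "twist": 0, "gripper": 1},
    {"tx": 0, "ty": 0, "tz": 0, "twist": 0, "gripper": 1},
    {"tx": 0, "ty": 0, "tz": 0, "twist": 0, "gripper": 1}
  ]
}}

```text
clock: 1.65
ee_pos: [0.5119, 0.3193, 0.2263]
eef_rot: [-0.0, 0.078, 0.997, -0.0]
contact_force: [-0.1, 0.7, -0.6]
finger_gap: 0.0916
```

```bash
python3 go.py .46 .32 .22 81.1; python3 -c "
from h import *
c,im,st=snap('wrist','w2')
print(proj(c,[.5,.333,.068]))"
```

```text
p [0.5119 0.3193 0.2263] jaw 81.02 z [-0.001 -0.    -1.   ] gap 0.0916 F [-0.1  0.7 -0.6] t 1.65 j [-0.73  0.4   0.12  1.63 -0.05  1.11  0.81]
units before twist [ 1.026 -0.148  0.127]
twist units -0.02 shift after [ 1.027 -0.146  0.127]
[330.57847949 165.0578183 ]
```

View pics/w2.png

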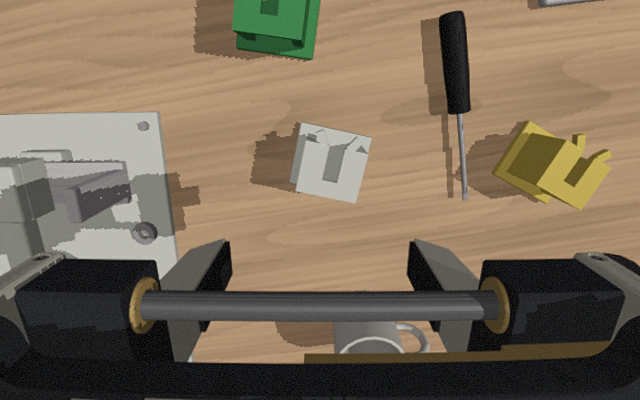

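The white bracket is at (332,160). Its notch opens towards the top of the image, which is world −x. I'll zoom in.

```bash
python3 -c "
from h import *
a=cv2.imread('pics/w2.png')[115:210,280:380];cv2.imwrite('pics/w2c.png',cv2.resize(a,None,fx=6,fy=6,interpolation=cv2.INTER_CUBIC))
"
```

```text
(no output)
```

View pics/w2c.png

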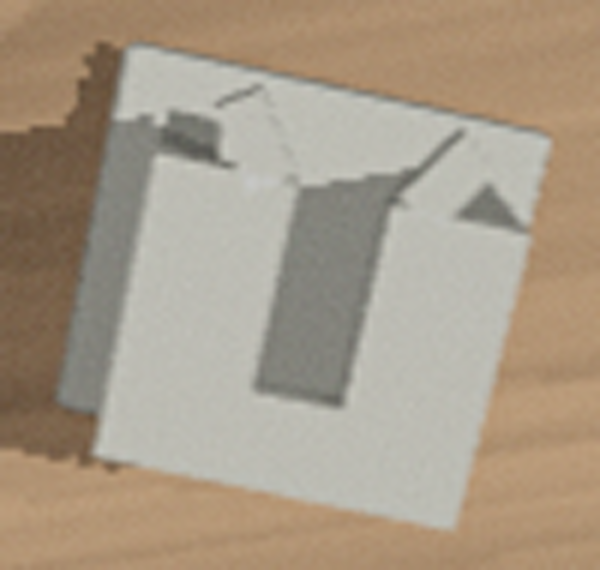

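```bash
python3 -c "
from h import *
st=env.observe();c=cam('wrist',st)
f=lambda x,y,z=.068:onz(c,x/6+280-.4,y/6+115-.4,z)[:2]
ang=lambda a:np.degrees(np.arctan2(a[1],a[0]))
e=f(300,397);m=f(343,192);bl=f(95,455);br=f(455,528);fl=f(155,155);fr=f(530,232)
print('len',np.linalg.norm(e-m),'wid',np.linalg.norm(bl-br),np.linalg.norm(fl-bl),'slot',np.linalg.norm(f(255,388)-f(345,405)))
print(ang(e-m),ang(br-bl)-90,ang(bl-fl),ang(br-fr))
a=np.radians(np.mean([ang(e-m),ang(br-bl)-90,ang(bl-fl),ang(br-fr)]));u=np.array([np.cos(a),np.sin(a)])
print('yaw',np.degrees(a),'u',u,'notch',e-.009*u,'mid',(bl+br)/2)
"
python3 go.py .4553 -.078 .16 81.1
```

```text
len 0.03358960267209465 wid 0.05999999080081283 0.049494102594857085 slot 0.014736156091674507
-19.889553262503686 -20.881571453873647 -20.90104340437227 -20.72069225638115
yaw -20.598215094282686 u [ 0.9360705  -0.35181249] notch [0.50577702 0.33394012] mid [0.52934602 0.32460739]
p [0.511  0.3202 0.2264] jaw 81.12 z [-0.001  0.    -1.   ] gap 0.0916 F [-0.6  0.7 -0.3] t 1.7 j [-0.73  0.4   0.12  1.64 -0.05  1.11  0.81]
units before twist [-0.13  -8.04   1.328]
twist units 0.0 shift after [-0.132 -8.04   1.328]
```

{"name": "carry_out", "arguments": {
  "moves": [
    {"tx": 0, "ty": -0.4, "tz": 0, "twist": 0, "gripper": 0.2},
    {"tx": 0, "ty": -0.7, "tz": 0, "twist": 0, "gripper": 0.2},
    {"tx": 0, "ty": -0.8, "tz": 0, "twist": 0, "gripper": 0.2},
    {"tx": 0, "ty": -0.8, "tz": 0, "twist": 0, "gripper": 0.2},
    {"tx": 0, "ty": -0.8, "tz": 0, "twist": 0, "gripper": 0.2},
    {"tx": 0, "ty": -0.8, "tz": 0, "twist": 0, "gripper": 0.2},
    {"tx": 0, "ty": -0.8, "tz": 0, "twist": 0, "gripper": 0.2},
    {"tx": -0.1, "ty": -0.8, "tz": 0, "twist": 0, "gripper": 0.2},
    {"tx": -0.1, "ty": -0.8, "tz": 0, "twist": 0, "gripper": 0.2},
    {"tx": -0.1, "ty": -0.7, "tz": 0, "twist": 0, "gripper": 0.2},
    {"tx": -0.1, "ty": -0.6, "tz": 0, "twist": 0, "gripper": 0.2},
    {"tx": 0, "ty": 0, "tz": 0, "twist": 0, "gripper": 0.2},
    {"tx": 0, "ty": 0, "tz": 0, "twist": 0, "gripper": 0.2},
    {"tx": 0, "ty": 0, "tz": 0, "twist": 0, "gripper": 0.2}
  ]
}}

```text
clock: 3.1
ee_pos: [0.4696, -0.0766, 0.2266]
eef_rot: [-0.0, 0.076, 0.997, 0.0]
contact_force: [0.5, 0.8, -0.8]
finger_gap: 0.0552
```

```bash
python3 go.py .4553 -.078 .16 81.1; python3 -c "
from h import *
c,im,st=snap('wrist','w3')
print(proj(c,[.4553,-.078,.099]))
a=cv2.imread('pics/w3.png')[90:290,120:520];cv2.imwrite('pics/w3c.png',cv2.resize(a,None,fx=2,fy=2,interpolation=cv2.INTER_CUBIC))"
```

```text
p [ 0.4696 -0.0766  0.2266] jaw 81.26 z [-0.     0.001 -1.   ] gap 0.0552 F [ 0.5  0.8 -0.8] t 3.1 j [-0.2   0.19  0.3   1.94 -0.07  1.02  1.54]
units before twist [ 0.278 -0.072  1.333]
twist units 0.03 shift after [ 0.278 -0.073  1.333]
[313.89740555 172.36618796]
```

View pics/w3c.png

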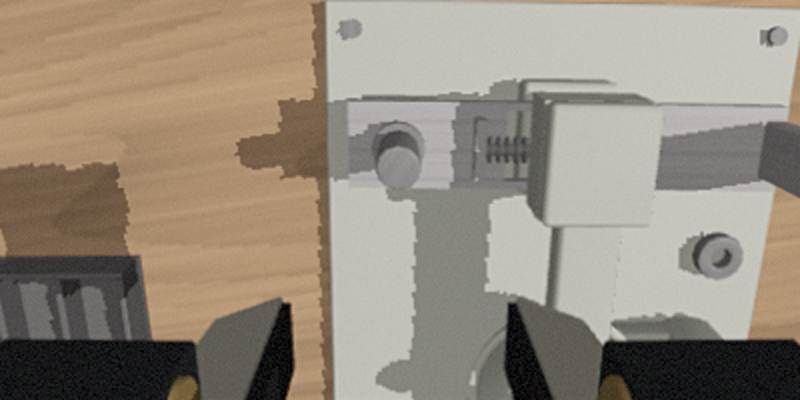

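The pin head's top is at crop (399,167), i.e. px (319.5,173.5). The coupler top centre is at about px (420,172).

```bash
python3 -c "
from h import *
st=env.observe();c=cam('wrist',st)
print(onz(c,319.3,173.3,.099),onz(c,319,158,.059),onz(c,420.3,171.8,.096))"
python3 go.py .4553 -.080 .065 81.1
```

```text
[ 0.45685682 -0.07357392  0.099     ] [ 0.45120906 -0.07295377  0.059     ] [0.46960536 0.01394535 0.096     ]
p [ 0.4696 -0.0767  0.2267] jaw 81.27 z [-0.     0.001 -1.   ] gap 0.0553 F [-0.9  0.5  0.3] t 3.15 j [-0.2   0.19  0.3   1.94 -0.07  1.02  1.54]
units before twist [ 0.272 -0.112  3.233]
twist units 0.03 shift after [ 0.272 -0.112  3.233]
```

{"name": "carry_out", "arguments": {
  "moves": [
    {"tx": 0.13, "ty": 0, "tz": 0.3, "twist": 0, "gripper": 0.2},
    {"tx": 0.13, "ty": -0.02, "tz": 0.4, "twist": 0, "gripper": 0.2},
    {"tx": 0, "ty": 0, "tz": 0.5, "twist": 0, "gripper": 0.2},
    {"tx": 0, "ty": 0, "tz": 0.5, "twist": 0, "gripper": 0.2},
    {"tx": 0, "ty": 0, "tz": 0.5, "twist": 0, "gripper": 0.2},
    {"tx": 0, "ty": 0, "tz": 0.4, "twist": 0, "gripper": 0.2},
    {"tx": 0, "ty": 0, "tz": 0.35, "twist": 0, "gripper": 0.2},
    {"tx": 0, "ty": 0, "tz": 0.25, "twist": 0, "gripper": 0.2},
    {"tx": 0, "ty": 0, "tz": 0, "twist": 0, "gripper": 0.2},
    {"tx": 0, "ty": 0, "tz": 0, "twist": 0, "gripper": -0.3},
    {"tx": 0, "ty": 0, "tz": 0, "twist": 0, "gripper": -0.45},
    {"tx": 0, "ty": 0, "tz": 0, "twist": 0, "gripper": -0.45},
    {"tx": 0, "ty": 0, "tz": 0, "twist": 0, "gripper": -0.45}
  ],
  "newtons": 12
}}

```text
clock: 4.45
ee_pos: [0.457, -0.0775, 0.0673]
eef_rot: [0.001, 0.078, 0.997, 0.0]
contact_force: [-0.6, 1.2, 0.3]
finger_gap: 0.0283
```

```bash
python3 go.py .4565 -.0755 .065 81.1
```

```text
p [ 0.457  -0.0775  0.0673] jaw 81.1 z [ 0.001  0.    -1.   ] gap 0.0283 F [-0.6  1.2  0.3] t 4.45 j [-0.14  0.4   0.25  2.15 -0.17  0.61  1.64]
units before twist [0.017 0.037 0.045]
twist units 0.0 shift after [0.017 0.037 0.045]
```

{"name": "carry_out", "arguments": {
  "moves": [
    {"tx": 0, "ty": 0, "tz": 0, "twist": 0, "gripper": -0.7},
    {"tx": 0, "ty": 0, "tz": 0, "twist": 0, "gripper": -0.7},
    {"tx": 0, "ty": 0, "tz": 0, "twist": 0, "gripper": -0.7},
    {"tx": 0, "ty": 0, "tz": 0, "twist": 0, "gripper": -0.7}
  ],
  "newtons": 10
}}

```text
clock: 4.85
ee_pos: [0.4569, -0.0773, 0.0669]
eef_rot: [0.0, 0.078, 0.997, 0.0]
contact_force: [0.1, 2.4, 3.6]
finger_gap: 0.0203
```

```bash
python3 go.py .4565 -.0755 .065 81.1
```

```text
p [ 0.4569 -0.0773  0.0669] jaw 81.11 z [ 0.001  0.    -1.   ] gap 0.0203 F [0.1 2.4 3.6] t 4.85 j [-0.14  0.4   0.25  2.15 -0.17  0.61  1.64]
units before twist [0.014 0.033 0.038]
twist units 0.0 shift after [0.014 0.033 0.038]
```

{"name": "carry_out", "arguments": {
  "moves": [
    {"tx": 0, "ty": 0, "tz": 0, "twist": 0, "gripper": -0.9},
    {"tx": 0, "ty": 0, "tz": 0, "twist": 0, "gripper": -0.9},
    {"tx": 0, "ty": 0, "tz": -0.1, "twist": 0, "gripper": -0.9},
    {"tx": 0, "ty": 0, "tz": -0.2, "twist": 0, "gripper": -0.9},
    {"tx": 0, "ty": 0, "tz": -0.2, "twist": 0, "gripper": -0.9},
    {"tx": 0, "ty": 0, "tz": -0.2, "twist": 0, "gripper": -0.9},
    {"tx": 0, "ty": 0, "tz": -0.2, "twist": 0, "gripper": -0.9},
    {"tx": 0, "ty": 0, "tz": -0.3, "twist": 0, "gripper": -0.9},
    {"tx": 0, "ty": 0, "tz": -0.4, "twist": 0, "gripper": -0.9},
    {"tx": 0, "ty": 0, "tz": -0.5, "twist": 0, "gripper": -0.9},
    {"tx": 0, "ty": 0, "tz": -0.4, "twist": 0, "gripper": -0.9},
    {"tx": 0, "ty": 0, "tz": -0.3, "twist": 0, "gripper": -0.9},
    {"tx": 0, "ty": 0, "tz": 0, "twist": 0, "gripper": -0.9},
    {"tx": 0, "ty": 0, "tz": 0, "twist": 0, "gripper": -0.9}
  ],
  "newtons": 35
}}

```text
clock: 6.25
ee_pos: [0.4564, -0.0778, 0.2068]
eef_rot: [0.0, 0.078, 0.997, -0.0]
contact_force: [-0.4, 0.2, -1.1]
finger_gap: 0.0193
```

```bash
python3 go.py .459 .348 .205 81.1
```

```text
p [ 0.4564 -0.0778  0.2068] jaw 81.07 z [ 0. -0. -1.] gap 0.0193 F [-0.4  0.2 -1.1] t 6.25 j [-0.21  0.19  0.31  2.   -0.07  0.96  1.55]
units before twist [1.269 8.421 0.035]
twist units -0.01 shift after [1.266 8.422 0.035]
```

{"name": "carry_out", "arguments": {
  "moves": [
    {"tx": 0, "ty": 0.3, "tz": 0, "twist": 0, "gripper": -0.9},
    {"tx": 0.06, "ty": 0.5, "tz": 0, "twist": 0, "gripper": -0.9},
    {"tx": 0.1, "ty": 0.6, "tz": 0, "twist": 0, "gripper": -0.9},
    {"tx": 0.1, "ty": 0.7, "tz": 0, "twist": 0, "gripper": -0.9},
    {"tx": 0.1, "ty": 0.7, "tz": 0, "twist": 0, "gripper": -0.9},
    {"tx": 0.1, "ty": 0.7, "tz": 0, "twist": 0, "gripper": -0.9},
    {"tx": 0.1, "ty": 0.7, "tz": 0, "twist": 0, "gripper": -0.9},
    {"tx": 0.1, "ty": 0.7, "tz": 0, "twist": 0, "gripper": -0.9},
    {"tx": 0.1, "ty": 0.7, "tz": 0, "twist": 0, "gripper": -0.9},
    {"tx": 0.1, "ty": 0.7, "tz": 0, "twist": 0, "gripper": -0.9},
    {"tx": 0.1, "ty": 0.6, "tz": 0, "twist": 0, "gripper": -0.9},
    {"tx": 0.1, "ty": 0.5, "tz": 0, "twist": 0, "gripper": -0.9},
    {"tx": 0.1, "ty": 0.4, "tz": 0, "twist": 0, "gripper": -0.9},
    {"tx": 0.1, "ty": 0.3, "tz": 0, "twist": 0, "gripper": -0.9},
    {"tx": 0, "ty": 0, "tz": 0, "twist": 0, "gripper": -0.9},
    {"tx": 0, "ty": 0, "tz": 0, "twist": 0, "gripper": -0.9},
    {"tx": 0, "ty": 0, "tz": 0, "twist": 0, "gripper": -0.9}
  ]
}}

```text
clock: 7.95
ee_pos: [0.4574, 0.3307, 0.2065]
eef_rot: [-0.0, 0.078, 0.997, -0.001]
contact_force: [-0.1, -0.9, -1.1]
finger_gap: 0.0192
```

```bash
python3 go.py .459 .348 .092 81.1
```

```text
p [0.4574 0.3307 0.2065] jaw 81.0 z [-0.    -0.001 -1.   ] gap 0.0192 F [-0.1 -0.9 -1.1] t 7.95 j [-0.79  0.35  0.09  1.76 -0.04  1.03  0.73]
units before twist [0.023 0.349 2.29 ]
twist units -0.02 shift after [0.023 0.349 2.29 ]
```

{"name": "carry_out", "arguments": {
  "moves": [
    {"tx": 0.02, "ty": 0.2, "tz": 0.2, "twist": 0, "gripper": -0.9},
    {"tx": 0, "ty": 0.15, "tz": 0.35, "twist": 0, "gripper": -0.9},
    {"tx": 0, "ty": 0, "tz": 0.4, "twist": 0, "gripper": -0.9},
    {"tx": 0, "ty": 0, "tz": 0.4, "twist": 0, "gripper": -0.9},
    {"tx": 0, "ty": 0, "tz": 0.4, "twist": 0, "gripper": -0.9},
    {"tx": 0, "ty": 0, "tz": 0.3, "twist": 0, "gripper": -0.9},
    {"tx": 0, "ty": 0, "tz": 0.2, "twist": 0, "gripper": -0.9},
    {"tx": 0, "ty": 0, "tz": 0.1, "twist": 0, "gripper": -0.9},
    {"tx": 0, "ty": 0, "tz": 0, "twist": 0, "gripper": -0.9},
    {"tx": 0, "ty": 0, "tz": 0, "twist": 0, "gripper": -0.9}
  ]
}}

```text
clock: 8.95
ee_pos: [0.4592, 0.35, 0.0897]
eef_rot: [0.0, 0.078, 0.997, 0.0]
contact_force: [1.0, 0.4, -1.4]
finger_gap: 0.0196
```

```bash
python3 go.py .5058 .3305 .089 81.1; python3 -c "
from h import *
c,im,st=snap('scene','s1'); q=proj(c,[.48,.34,.07]);print(q)
x,y=map(int,q)
a=im[y-40:y+40,x-50:x+50,::-1];a=cv2.resize(a,None,fx=5,fy=5,interpolation=cv2.INTER_CUBIC)
cv2.imwrite('pics/s1c.png',a);print(x-50,y-40)"
```

```text
p [0.4592 0.35   0.0897] jaw 81.08 z [ 0.001  0.001 -1.   ] gap 0.0196 F [ 1.   0.4 -1.4] t 8.95 j [-0.8   0.5   0.07  1.85 -0.05  0.79  0.72]
units before twist [-0.982 -0.241  0.015]
twist units -0.0 shift after [-0.981 -0.241  0.015]
[408.38097177 178.2998527 ]
358 138
```

View pics/s1c.png

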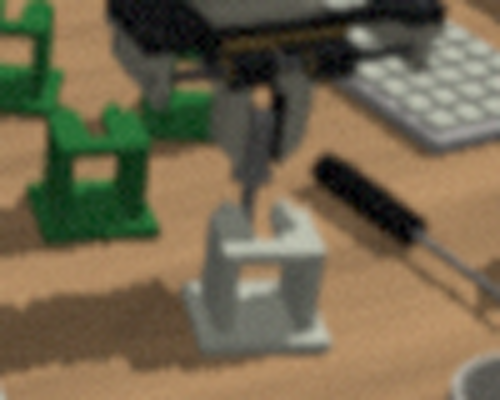

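The scene crop shows the shank (248,200) in front of the notch between the white bracket's horns, near (228,205) and (285,205). I'll insert in small steps and check the force.

{"name": "carry_out", "arguments": {
  "moves": [
    {"tx": -0.1, "ty": -0.025, "tz": 0, "twist": 0, "gripper": -0.9},
    {"tx": -0.1, "ty": -0.025, "tz": 0, "twist": 0, "gripper": -0.9},
    {"tx": -0.1, "ty": -0.035, "tz": 0, "twist": 0, "gripper": -0.9},
    {"tx": -0.1, "ty": -0.035, "tz": 0, "twist": 0, "gripper": -0.9},
    {"tx": -0.1, "ty": -0.035, "tz": 0, "twist": 0, "gripper": -0.9},
    {"tx": 0, "ty": 0, "tz": 0, "twist": 0, "gripper": -0.9},
    {"tx": 0, "ty": 0, "tz": 0, "twist": 0, "gripper": -0.9}
  ]
}}

```text
clock: 9.7
ee_pos: [0.4824, 0.3381, 0.0892]
eef_rot: [-0.0, 0.078, 0.997, 0.0]
contact_force: [0.4, 0.4, -1.8]
finger_gap: 0.0192
```

```bash
python3 go.py .5058 .3305 .089 81.1
```

```text
p [0.4824 0.3381 0.0892] jaw 81.07 z [-0.  0. -1.] gap 0.0192 F [ 0.4  0.4 -1.8] t 9.7 j [-0.75  0.52  0.07  1.82 -0.05  0.8   0.76]
units before twist [-0.487 -0.078  0.003]
twist units -0.01 shift after [-0.487 -0.078  0.003]
```

{"name": "carry_out", "arguments": {
  "moves": [
    {"tx": -0.1, "ty": -0.02, "tz": 0, "twist": 0, "gripper": -0.9},
    {"tx": -0.1, "ty": -0.02, "tz": 0, "twist": 0, "gripper": -0.9},
    {"tx": -0.1, "ty": -0.02, "tz": 0, "twist": 0, "gripper": -0.9},
    {"tx": -0.1, "ty": -0.02, "tz": 0, "twist": 0, "gripper": -0.9},
    {"tx": -0.08, "ty": -0.01, "tz": 0, "twist": 0, "gripper": -0.9},
    {"tx": 0, "ty": 0, "tz": 0, "twist": 0, "gripper": -0.9},
    {"tx": 0, "ty": 0, "tz": 0, "twist": 0, "gripper": -0.9}
  ]
}}

```text
clock: 10.4
ee_pos: [0.5053, 0.33, 0.0892]
eef_rot: [-0.0, 0.078, 0.997, -0.0]
contact_force: [0.3, -0.3, -1.1]
finger_gap: 0.0194
```

```bash
python3 go.py .5058 .3305 .089 81.1;python3 -c "
from h import *
for n in ('scene','top'):
  c,im,st=snap(n,n+'2')
  q=proj(c,[.505,.33,.07]);x,y=map(int,q);print(q)
  a=im[y-30:y+30,x-40:x+40,::-1];cv2.imwrite('pics/'+n+'2c.png',cv2.resize(a,None,fx=5,fy=5,interpolation=cv2.INTER_CUBIC))
a=np.hstack([cv2.imread('pics/scene2c.png'),cv2.imread('pics/top2c.png')]);cv2.imwrite('pics/m2.png',a)"
```

```text
p [0.5053 0.33   0.0892] jaw 81.09 z [-0. -0. -1.] gap 0.0194 F [ 0.3 -0.3 -1.1] t 10.4 j [-0.72  0.54  0.08  1.78 -0.05  0.82  0.8 ]
units before twist [-0.009  0.011  0.003]
twist units -0.0 shift after [-0.009  0.011  0.003]
[410.2343001  182.89054215]
[236.42199809 199.11471006]
```

View pics/m2.png

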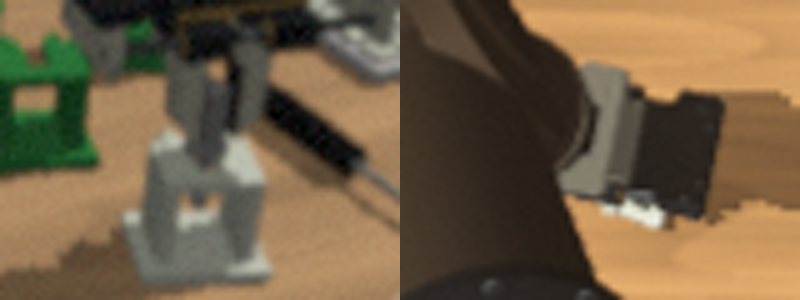

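The left half shows the pin over the bracket, with the shank tip in the window at (200,195), so it is in the notch. Lowering it.

{"name": "carry_out", "arguments": {
  "moves": [
    {"tx": 0, "ty": 0, "tz": 0.05, "twist": 0, "gripper": -0.9},
    {"tx": 0, "ty": 0, "tz": 0.05, "twist": 0, "gripper": -0.9},
    {"tx": 0, "ty": 0, "tz": 0.04, "twist": 0, "gripper": -0.9},
    {"tx": 0, "ty": 0, "tz": 0.03, "twist": 0, "gripper": -0.9},
    {"tx": 0, "ty": 0, "tz": 0, "twist": 0, "gripper": -0.9},
    {"tx": 0, "ty": 0, "tz": 0, "twist": 0, "gripper": -0.9}
  ]
}}

```text
clock: 11.1
ee_pos: [0.5053, 0.3303, 0.081]
eef_rot: [0.0, 0.078, 0.997, 0.0]
contact_force: [-1.5, -0.7, 3.4]
finger_gap: 0.0195
```

```bash
python3 go.py .5058 .3305 .081 81.1
```

```text
p [0.5053 0.3303 0.081 ] jaw 81.1 z [ 0.  0. -1.] gap 0.0195 F [-1.5 -0.7  3.4] t 11.1 j [-0.72  0.55  0.07  1.79 -0.05  0.8   0.8 ]
units before twist [-0.009  0.006  0.   ]
twist units 0.0 shift after [-0.009  0.006  0.   ]
```

{"name": "carry_out", "arguments": {
  "moves": [
    {"tx": 0, "ty": 0, "tz": 0, "twist": 0, "gripper": -0.5},
    {"tx": 0, "ty": 0, "tz": 0, "twist": 0, "gripper": -0.3},
    {"tx": 0, "ty": 0, "tz": 0, "twist": 0, "gripper": 0},
    {"tx": 0, "ty": 0, "tz": 0, "twist": 0, "gripper": 0},
    {"tx": 0, "ty": 0, "tz": -0.2, "twist": 0, "gripper": 0},
    {"tx": 0, "ty": 0, "tz": -0.5, "twist": 0, "gripper": 0},
    {"tx": 0, "ty": 0, "tz": -0.6, "twist": 0, "gripper": 0},
    {"tx": 0, "ty": 0, "tz": -0.6, "twist": 0, "gripper": 0},
    {"tx": 0, "ty": 0, "tz": -0.5, "twist": 0, "gripper": 0},
    {"tx": 0, "ty": 0, "tz": -0.5, "twist": 0, "gripper": 0},
    {"tx": 0, "ty": 0, "tz": 0, "twist": 0, "gripper": 0},
    {"tx": 0, "ty": 0, "tz": 0, "twist": 0, "gripper": 0}
  ]
}}

```text
clock: 12.3
ee_pos: [0.5055, 0.3302, 0.2267]
eef_rot: [0.001, 0.078, 0.997, 0.001]
contact_force: [0.5, -0.9, -1.0]
finger_gap: 0.046
```

```bash
python3 go.py .485 .11 .226 81.1; python3 -c "
from h import *
c,im,st=snap('wrist','w4')
a=im[95:215,260:400,::-1];cv2.imwrite('pics/w4c.png',cv2.resize(a,None,fx=4,fy=4,interpolation=cv2.INTER_CUBIC))"
```

```text
p [0.5055 0.3302 0.2267] jaw 81.1 z [ 0.001  0.001 -1.   ] gap 0.046 F [ 0.5 -0.9 -1. ] t 12.3 j [-0.73  0.4   0.1   1.63 -0.04  1.11  0.79]
units before twist [-0.276 -4.415  0.008]
twist units -0.0 shift after [-0.276 -4.415  0.008]
```

View pics/w4c.png

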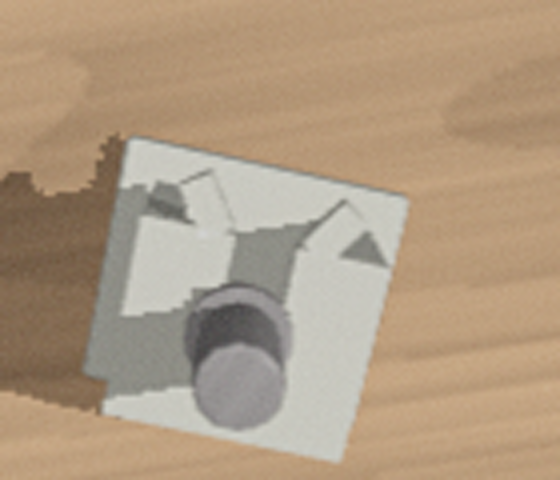

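The pin is upright, flange on the plate at (238,330), shank in the notch. Now the tab.

{"name": "carry_out", "arguments": {
  "moves": [
    {"tx": 0, "ty": -0.4, "tz": 0, "twist": 0, "gripper": 0},
    {"tx": 0, "ty": -0.7, "tz": 0, "twist": 0, "gripper": 0},
    {"tx": -0.07, "ty": -0.8, "tz": 0, "twist": 0, "gripper": 0},
    {"tx": -0.07, "ty": -0.8, "tz": 0, "twist": 0, "gripper": 0},
    {"tx": -0.07, "ty": -0.7, "tz": 0, "twist": 0, "gripper": 0},
    {"tx": -0.07, "ty": -0.6, "tz": 0, "twist": 0, "gripper": 0},
    {"tx": 0, "ty": -0.39, "tz": 0, "twist": 0, "gripper": 0},
    {"tx": 0, "ty": 0, "tz": 0.3, "twist": 0, "gripper": 0},
    {"tx": 0, "ty": 0, "tz": 0.4, "twist": 0, "gripper": 0},
    {"tx": 0, "ty": 0, "tz": 0.4, "twist": 0, "gripper": 0},
    {"tx": 0, "ty": 0, "tz": 0.4, "twist": 0, "gripper": 0},
    {"tx": 0, "ty": 0, "tz": 0.2, "twist": 0, "gripper": 0},
    {"tx": 0, "ty": 0, "tz": 0, "twist": 0, "gripper": 0},
    {"tx": 0, "ty": 0, "tz": 0, "twist": 0, "gripper": 0}
  ]
}}

```text
clock: 13.75
ee_pos: [0.4852, 0.111, 0.1409]
eef_rot: [-0.0, 0.078, 0.997, -0.0]
contact_force: [-0.9, -0.2, -0.4]
finger_gap: 0.0458
```

```bash
python3 go.py .4855 .111 .084 81.1; python3 -c "
from h import *
c,im,st=snap('wrist','w5')
print(proj(c,[.4855,.111,.125]))
cv2.imwrite('pics/w5.png',im[:,:,::-1])"
```

```text
p [0.4852 0.111  0.1409] jaw 81.09 z [-0. -0. -1.] gap 0.0458 F [-0.9 -0.2 -0.4] t 13.75 j [-0.45  0.33  0.15  1.99 -0.07  0.83  1.15]
units before twist [-0.006  0.     1.138]
twist units -0.0 shift after [-0.006  0.     1.138]
[317.57900793 242.91803568]
```

View pics/w5.png

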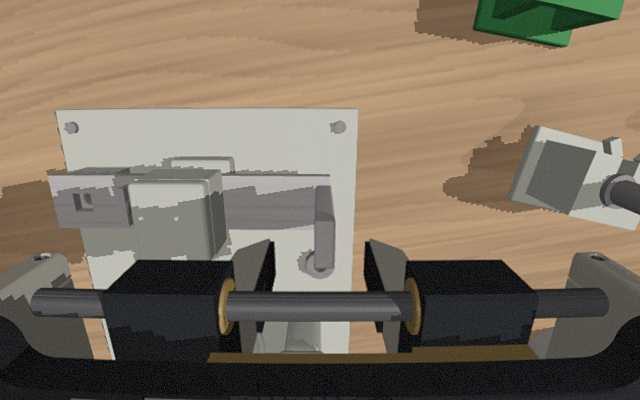

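The tab is at (325,190–268), between the open fingers, and the bore is empty at (82,203). Descend and close.

{"name": "carry_out", "arguments": {
  "moves": [
    {"tx": 0, "ty": 0, "tz": 0.2, "twist": 0, "gripper": 0},
    {"tx": 0, "ty": 0, "tz": 0.3, "twist": 0, "gripper": 0},
    {"tx": 0, "ty": 0, "tz": 0.3, "twist": 0, "gripper": 0},
    {"tx": 0, "ty": 0, "tz": 0.2, "twist": 0, "gripper": 0},
    {"tx": 0, "ty": 0, "tz": 0.13, "twist": 0, "gripper": 0},
    {"tx": 0, "ty": 0, "tz": 0, "twist": 0, "gripper": -0.4},
    {"tx": 0, "ty": 0, "tz": 0, "twist": 0, "gripper": -0.6},
    {"tx": 0, "ty": 0, "tz": 0, "twist": 0, "gripper": -0.8},
    {"tx": 0, "ty": 0, "tz": 0, "twist": 0, "gripper": -1},
    {"tx": 0, "ty": 0, "tz": 0, "twist": 0, "gripper": -1},
    {"tx": 0, "ty": 0, "tz": 0, "twist": 0, "gripper": -1},
    {"tx": 0, "ty": 0, "tz": 0, "twist": 0, "gripper": -1}
  ],
  "newtons": 15
}}

```text
clock: 15.0
ee_pos: [0.4859, 0.1137, 0.0848]
eef_rot: [0.001, 0.077, 0.997, 0.002]
contact_force: [2.0, 9.0, -2.6]
finger_gap: 0.0122
```

```bash
python3 go.py .4855 .111 .084 81.1
```

```text
p [0.4859 0.1137 0.0848] jaw 81.2 z [ 0.002  0.003 -1.   ] gap 0.0122 F [ 2.   9.  -2.6] t 15.0 j [-0.44  0.41  0.13  2.05 -0.09  0.69  1.17]
units before twist [ 0.    -0.054  0.015]
twist units 0.02 shift after [ 0.    -0.054  0.015]
```

{"name": "carry_out", "arguments": {
  "moves": [
    {"tx": 0, "ty": 0.03, "tz": 0, "twist": 0, "gripper": -1},
    {"tx": 0, "ty": 0.03, "tz": 0, "twist": 0, "gripper": -1},
    {"tx": 0, "ty": 0, "tz": 0, "twist": 0, "gripper": -1},
    {"tx": 0, "ty": 0, "tz": 0, "twist": 0, "gripper": -1}
  ],
  "newtons": 45
}}

```text
clock: 15.4
ee_pos: [0.486, 0.1139, 0.0846]
eef_rot: [0.0, 0.078, 0.997, 0.0]
contact_force: [-0.9, -0.4, 5.6]
finger_gap: 0.0118
```

```bash
python3 go.py .4855 .111 .084 81.1
```

```text
p [0.486  0.1139 0.0846] jaw 81.07 z [ 0.001  0.    -1.   ] gap 0.0118 F [-0.9 -0.4  5.6] t 15.4 j [-0.44  0.41  0.14  2.05 -0.08  0.69  1.16]
units before twist [ 0.    -0.058  0.012]
twist units -0.01 shift after [ 0.    -0.058  0.012]
```

{"name": "carry_out", "arguments": {
  "moves": [
    {"tx": 0, "ty": 0.04, "tz": 0, "twist": 0, "gripper": -1},
    {"tx": 0, "ty": 0.06, "tz": 0, "twist": 0, "gripper": -1},
    {"tx": 0, "ty": 0.06, "tz": 0, "twist": 0, "gripper": -1},
    {"tx": 0, "ty": 0.06, "tz": 0, "twist": 0, "gripper": -1},
    {"tx": 0, "ty": 0.06, "tz": 0, "twist": 0, "gripper": -1},
    {"tx": 0, "ty": 0.03, "tz": 0, "twist": 0, "gripper": -1},
    {"tx": 0, "ty": 0, "tz": 0, "twist": 0, "gripper": -1},
    {"tx": 0, "ty": 0, "tz": 0, "twist": 0, "gripper": -1}
  ]
}}

```text
clock: 16.2
ee_pos: [0.4881, 0.1273, 0.0845]
eef_rot: [0.0, 0.079, 0.997, -0.001]
contact_force: [-1.7, -6.1, 8.6]
finger_gap: 0.0118
```

```bash
python3 go.py .4855 .111 .084 81.1
```

```text
p [0.4881 0.1273 0.0845] jaw 80.98 z [-0.    -0.002 -1.   ] gap 0.0118 F [-1.7 -6.1  8.6] t 16.2 j [-0.47  0.42  0.14  2.03 -0.08  0.7   1.14]
units before twist [ 0.001 -0.33   0.011]
twist units -0.02 shift after [ 0.001 -0.33   0.011]
```

{"name": "carry_out", "arguments": {
  "moves": [
    {"tx": 0, "ty": 0.04, "tz": 0, "twist": 0, "gripper": -1},
    {"tx": 0, "ty": 0, "tz": 0, "twist": 0, "gripper": -1},
    {"tx": 0, "ty": 0, "tz": -0.05, "twist": 0, "gripper": -1},
    {"tx": -0.015, "ty": 0, "tz": -0.11, "twist": 0, "gripper": -1},
    {"tx": -0.015, "ty": 0, "tz": -0.11, "twist": 0, "gripper": -1},
    {"tx": -0.015, "ty": 0, "tz": -0.11, "twist": 0, "gripper": -1},
    {"tx": -0.01, "ty": 0, "tz": -0.06, "twist": 0, "gripper": -1},
    {"tx": 0, "ty": 0, "tz": 0, "twist": 0, "gripper": -1},
    {"tx": 0, "ty": 0, "tz": 0, "twist": 0, "gripper": -1}
  ]
}}

```text
clock: 17.1
ee_pos: [0.4902, 0.128, 0.1053]
eef_rot: [-0.001, 0.079, 0.997, -0.002]
contact_force: [2.2, -8.2, -6.5]
finger_gap: 0.0115
```

```bash
python3 go.py .4855 .111 .084 81.1
```

```text
p [0.4902 0.128  0.1053] jaw 80.94 z [-0.002 -0.003 -1.   ] gap 0.0115 F [ 2.2 -8.2 -6.5] t 17.1 j [-0.47  0.39  0.14  2.01 -0.08  0.75  1.13]
units before twist [ 0.039 -0.349  0.428]
twist units -0.03 shift after [ 0.04  -0.349  0.428]
```

{"name": "carry_out", "arguments": {
  "moves": [
    {"tx": -0.02, "ty": 0, "tz": -0.11, "twist": 0, "gripper": -1},
    {"tx": -0.025, "ty": 0, "tz": -0.11, "twist": 0, "gripper": -1},
    {"tx": -0.025, "ty": 0, "tz": -0.11, "twist": 0, "gripper": -1},
    {"tx": -0.025, "ty": 0, "tz": -0.11, "twist": 0, "gripper": -1},
    {"tx": -0.03, "ty": 0, "tz": -0.11, "twist": 0, "gripper": -1},
    {"tx": -0.03, "ty": 0, "tz": -0.11, "twist": 0, "gripper": -1},
    {"tx": -0.035, "ty": 0, "tz": -0.11, "twist": 0, "gripper": -1},
    {"tx": -0.035, "ty": 0, "tz": -0.1, "twist": 0, "gripper": -1},
    {"tx": 0, "ty": 0, "tz": 0, "twist": 0, "gripper": -1},
    {"tx": 0, "ty": 0, "tz": 0, "twist": 0, "gripper": -1}
  ]
}}

```text
clock: 18.1
ee_pos: [0.4999, 0.1264, 0.1483]
eef_rot: [-0.002, 0.079, 0.997, -0.002]
contact_force: [-2.9, -7.0, -5.1]
finger_gap: 0.0117
```

```bash
python3 go.py .4855 .111 .084 81.1
```

```text
p [0.4999 0.1264 0.1483] jaw 80.97 z [-0.005 -0.003 -1.   ] gap 0.0117 F [-2.9 -7.  -5.1] t 18.1 j [-0.47  0.35  0.15  1.94 -0.07  0.87  1.13]
units before twist [ 0.23  -0.344  1.289]
twist units -0.03 shift after [ 0.23  -0.343  1.289]
```

{"name": "carry_out", "arguments": {
  "moves": [
    {"tx": -0.04, "ty": 0, "tz": -0.12, "twist": 0, "gripper": -1},
    {"tx": -0.045, "ty": 0, "tz": -0.12, "twist": 0, "gripper": -1},
    {"tx": -0.045, "ty": 0, "tz": -0.12, "twist": 0, "gripper": -1},
    {"tx": -0.045, "ty": 0, "tz": -0.12, "twist": 0, "gripper": -1},
    {"tx": 0, "ty": 0, "tz": 0, "twist": 0, "gripper": -1},
    {"tx": 0, "ty": 0, "tz": 0, "twist": 0, "gripper": -1},
    {"tx": 0, "ty": 0, "tz": 0, "twist": 0, "gripper": -1},
    {"tx": 0, "ty": 0, "tz": 0, "twist": 0, "gripper": -1},
    {"tx": 0, "ty": 0, "tz": 0, "twist": 0, "gripper": -1}
  ]
}}

```text
clock: 19.0
ee_pos: [0.5086, 0.125, 0.1723]
eef_rot: [-0.002, 0.079, 0.997, -0.002]
contact_force: [-3.4, -7.8, -2.6]
finger_gap: 0.0119
```

```bash
python3 go.py .4855 .111 .084 81.1; python3 -c "
from h import *
c,im,st=snap('scene','s3')
cv2.imwrite('pics/s3c.png',cv2.resize(im[60:320,220:560,::-1],None,fx=2.2,fy=2.2,interpolation=cv2.INTER_CUBIC))"
```

```text
p [0.5086 0.125  0.1723] jaw 80.96 z [-0.005 -0.003 -1.   ] gap 0.0119 F [-3.4 -7.8 -2.6] t 19.0 j [-0.47  0.33  0.16  1.89 -0.06  0.93  1.13]
units before twist [ 0.405 -0.342  1.769]
twist units -0.03 shift after [ 0.406 -0.341  1.769]
```

View pics/s3c.png

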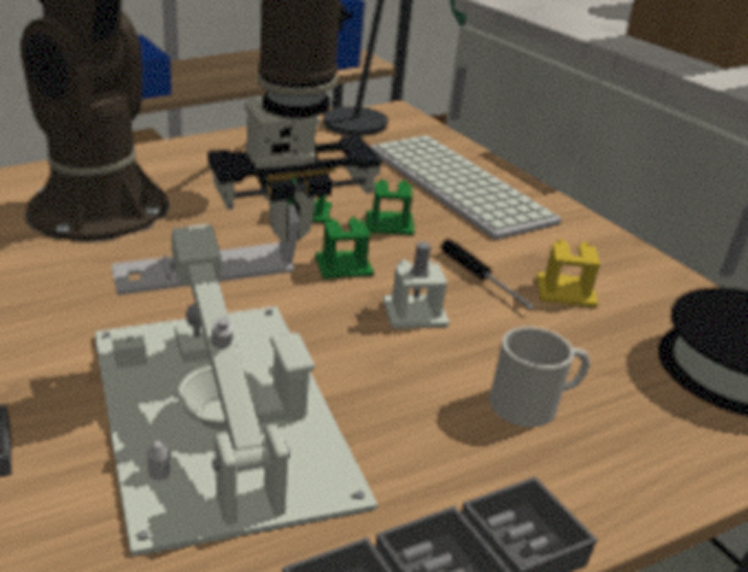

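The arm is raised off its ball, which is visible at (195,318), and the gripper holds the tab at (290,240). The pin hangs in the white bracket at (420,265). Handing in.

```bash
python3 -c "
from h import *
env.job_done()"; python3 go.py
```

```text
the job is handed in; nothing more can be done
the job is handed in; nothing more can be done
```

The job is handed in after about 19 s on the robot's clock. The pin is parked, and the gripper still holds the nozzle arm up by its latch tab.

- **Pin:** I drew it out of its bore and lowered it into the white bracket's notch. The flange met the plate at the expected height, about 68 mm. A close wrist view and the final scene picture both show it upright with the shank in the notch.
- **Latch:** I gripped the tab at 45 N and pulled it about 15 mm against the spring before lifting. The pull read about 8 N, and the grip kept the tab's 12 mm thickness throughout.
- **Arm:** The gripper rose 88 mm along the hinge arc, which puts the coupler about 9 cm above its seat. The last picture shows it clear of the ball.
- **Other checks:**
  - **Contact forces:** readings between moves stayed below about 12 N.
  - **Loose items:** those visible in the last picture looked undisturbed. The tray, wrench, bottle and collar were not in that view, so I did not check them again.
- **Disagreement:** The wrist camera placed the pin and coupler 3–4 mm further left (world y) than the grasp and the top view did. I corrected the notch target for that, and the pin went in without touching the sides.

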